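Hold open the spring lid of the box whose tall sample waits

ROBOT

A 7-joint arm with a two-finger parallel gripper is mounted at the origin on a cart in front of the work surface, level with it; the furniture and walls round the work are solid. World frame = base frame: x ahead of the robot, y to its left, z up, the work surface at z = 0. Lengths are in m, angles in rad, forces in N, time in s.
With the tool pointing down it reaches from about 0.425 to 0.925 m from the base axis. Payload 6.8 kg.
Tool frame: the origin (TCP) lies between the finger pads; the fingertips stand 11 mm ahead of it and the grasp point (between the pads) lies 8 mm behind it; z points along the fingers, y is the line along which they close (so a half turn about z gives the same grasp; the last joint's range is limited). The gripper opens to 85 mm and grips with 20 to 120 N. Pads are 22 mm wide; open, the fingers measure 114 mm over their backs; the gripper's body (76 mm by 85 mm) begins 54 mm behind the grasp point. The pads swing forward as they close: fully open they stand 13 mm farther back than shut.
Start: joints at [-1.215, 0.477, 0.022, 1.555, -0.011, 1.109, -0.083], TCP at [0.302, 0.604, 0.242] pointing down, gripper open.
Joint ranges: [-2.96, 2.96], [-0.34, 2.1], [-1.41, 1.46], [0.24, 2.44], [-1.37, 4.51], [0.17, 1.92], [-2.96, 2.96]. Speed limits (rad/s): [2.39, 2.39, 3.14, 3.14, 3.14, 3.14, 3.14].

INTERFACE

Orientations are given as a rotation vector (axis times angle).
In Python, from bench import r gives the robot as it stands.
- The arm moves only by the tool send_rows, never from a script. Its argument "deltas" is a list of rows, each an object of numbers: "dx", "dy", "dz": the shift along the world's x, y, z in mm; "rx", "ry", "rz": the turn, a rotation vector about the world's x, y, z in degrees. A call has 1 to 5 rows; each row is the pose to reach, as a shift and turn from the pose commanded when the call began; what a row does not reach only later rows make up. A row lasts 1/12 s, in which the tool goes at most 41.7 mm and 7.16 degrees, less where a joint would pass 70% of its speed; a pose out of reach is approached as far as the arm can. A call with a gripper value outside its range is refused whole. "jaw" is the finger opening in mm, from 0 to 85.4, set as the call begins (left out, the last holds). The fingers move at their own pace and stop on an object; "newtons" is the grip in N (left out, the last holds). Time passes only in rows, so rows that repeat a pose let the fingers close. It gives the time, the measured TCP pose, the force, the opening and the grip force at its end, in the units of the state.
- r.get_obs(): the state, without advancing time (a new reading comes with each control period).
- r.grab_frame(name): name is "side" or "top"; returns a dict with "frame" (420x560x3 uint8, blue, green, red), "z_map" (420x560 float32, m along the optical axis (not along the pixel's ray), 0 where there is no reading), "vertical_fov" (degrees; the focal length in pixels is half the picture's height over the tangent of half this angle, whatever the lens; pixels are square), "cx", "cy" (the principal point, pixels), "xyz" and "orientation" of the camera in the world. Camera axes: x right, y down, z forward; pixel columns grow to the right and rows downward; lengths in m; the calibration is good to about 2 mm. A picture is of the moment at which its call begins.
- r.hand_in(): hands the job in; it is judged then, once.
The state is a dict: "clock": time; "joints": joint angles; "qvel": joint speeds; "tau": joint torques, N m; "tcp_pos": TCP position; "orientation": TCP orientation; "contact_force": force on the tool from outside, world axes, zero at the start; "moment": the same for the moment, N m; "grip_width": finger opening in m; "gripper_force": force on a finger pad.
Only numpy, scipy, OpenCV 4.12 (cv2) and the standard library are available. Lean on these libraries where they do the work, as an engineer would, in place of code of your own. Each camera call takes 0.05 s, during which the arm holds its last target. There are 200 camera calls.

TASK

Of the two round metal samples waiting on the ledges in front of the two lidded boxes, the taller one is to be loaded next: lift the lid of the box it stands in front of to 50 degrees open (give or take 5) and finish while still holding it there with the gripper, because the lid springs shut if let go. Do not let the lid snap back, keep the other box shut, and leave both samples and everything else on the bench where they are.

Things in the scene. Friction and masses are not known exactly. Their poses are not given: they have to be found in the camera images.
- ledge_left (a point): centre of the top of the left box's loading ledge (66 x 74 mm, dark rubber face), 10 mm above the bench, 84 mm in front of the box centre. The box is fixed, grey, 100 x 100 mm, 60 mm high without its lid, turned by up to 0.3 rad. Its axes: x from the ledge to the hinge at the back, y left, z up
- hinge_left (a point): middle of the hinge line of the left box, fixed, 54 mm behind the box centre, 60 mm above the bench; the hinge line runs along its y axis
- handle_left (a point): centre of the left lid's handle: an aluminium barrel, 16 mm in diameter, 30 mm long along the lid's y axis, flat ends free to pinch, on a stem 10 x 14 mm near the lid's front edge. Lid shut: 92 mm in front of the hinge, 36 mm above it (96 mm above the bench), 28 mm above the lid's top face, axes as the box's. It moves and tilts with the lid
- lid_left (a joint): angle of the left lid (106 x 104 mm, 0.14 kg): 0 shut, growing in rad as its front edge swings up and back about the hinge (0.873 is 50 degrees); stop at 1.75. A spring and its weight pull it shut at every angle; about 3 N up at the handle lifts it
- ledge_right (a point): centre of the top of the right box's loading ledge (66 x 74 mm, dark rubber face), 10 mm above the bench, 84 mm in front of the box centre. The box is fixed, grey, 100 x 100 mm, 60 mm high without its lid, turned by up to 0.3 rad. Its axes: x from the ledge to the hinge at the back, y left, z up
- hinge_right (a point): middle of the hinge line of the right box, fixed, 54 mm behind the box centre, 60 mm above the bench; the hinge line runs along its y axis
- handle_right (a point): centre of the right lid's handle: an aluminium barrel, 16 mm in diameter, 30 mm long along the lid's y axis, flat ends free to pinch, on a stem 10 x 14 mm near the lid's front edge. Lid shut: 92 mm in front of the hinge, 36 mm above it (96 mm above the bench), 28 mm above the lid's top face, axes as the box's. It moves and tilts with the lid
- lid_right (a joint): angle of the right lid (106 x 104 mm, 0.14 kg): 0 shut, growing in rad as its front edge swings up and back about the hinge (0.873 is 50 degrees); stop at 1.75. A spring and its weight pull it shut at every angle; about 3 N up at the handle lifts it
- tall_center (a point): centre (half-way up) of the taller metal sample, an upright steel cylinder 34 mm in diameter and 45 mm high; it stands on the ledge of one box
- flat_center (a point): centre (half-way up) of the flatter metal sample, an upright steel cylinder 38 mm in diameter and 16 mm high; it stands on the ledge of the other box
- grease_tin: bystander, to be left alone: round tin with a screw lid, 54 mm in diameter, 20 mm high; origin at the centre of its underside
- steel_block: bystander, to be left alone: ground steel block 24 x 40 x 25 mm; origin at the centre of its underside
- foam_block: bystander, to be left alone: white packing block 66 x 150 x 58 mm; origin at the centre of its underside
- small_jar: bystander, to be left alone: white jar 45 mm in diameter, 24 mm high; origin at the centre of its underside
- reagent_bottle: bystander, to be left alone: white bottle 45 mm in diameter, 132 mm high; origin at the centre of its underside
Mind the look-alikes: they are no part of the job. What is shaped like the part that bears tall_center but turquoise is not meant.

How it is judged:
At the end, for the whole second after the job is handed in: the lid of the box with the taller sample in front of it stands still between 45 and 55 degrees, held by the gripper's fingers; the other lid is shut (under 0.05 rad) and untouched; the samples still stand on their ledges (((horizontal distance between tall_center and ledge_left below 0.045 m and horizontal distance between flat_center and ledge_right below 0.045 m and value of joint lid_left between 0.785399 and 0.959932 rad and velocity of joint lid_left between -0.1 and 0.1 rad/s and contact force between the fingers and lid_left above 0.5 N and value of joint lid_right below 0.05 rad and contact force between anything else and lid_right below 0.2 N) or (horizontal distance between tall_center and ledge_right below 0.045 m and horizontal distance between flat_center and ledge_left below 0.045 m and value of joint lid_right between 0.785399 and 0.959932 rad and velocity of joint lid_right between -0.1 and 0.1 rad/s and contact force between the fingers and lid_right above 0.5 N and value of joint lid_left below 0.05 rad and contact force between anything else and lid_left below 0.2 N))); the arm keeps its last pose, push and grip.
It fails at once if the lid of the wrong box is opened (more than 0.12 rad) ((horizontal distance between tall_center and ledge_left below 0.06 m and value of joint lid_right above 0.12 rad) or (horizontal distance between tall_center and ledge_right below 0.06 m and value of joint lid_left above 0.12 rad)).
It fails at once if a lid snaps back (closes faster than 2 rad/s) (velocity of joint any of lid_left, lid_right below -2 rad/s).
It fails at once if a sample is moved by more than 15 mm or tipped (distance of any of tall_center, flat_center from where it was at the start of the episode above 0.015 m or angle between any of tall_center, flat_center's own z axis and vertical above 0.3 rad).
It fails at once if a bystander is moved by more than 20 mm (distance of any of grease_tin, steel_block, foam_block, small_jar, reagent_bottle from where it was at the start of the episode above 0.02 m).
It also fails if it takes over 32 s, if anything falls off the work surface, if the arm or the gripper's body presses on something with over 40 N, if the wrist force passes 120 N, or if a joint passes its speed limit or range.

## Working session

There is one attempt and no reset: what is moved stays moved. The work goes in short steps, Python scripts to look and compute and a tool call to move; the robot and the scene stay as the last step left them, time stands still between calls to the robot, and variables do not carry over. Pictures are saved under pics/ and viewed, at most 10 in all, crops included, and the job is handed in when it is done.

Besides the shell and the picture viewer there is one more tool, called after "Call:" as name(argument=value, ...), one argument or row to a line, values as JSON. send_rows: Moves the arm, as the interface text tells. Its arguments: {"type":"object","properties":{"deltas":{"type":"array","items":{"type":"object","properties":{"dx":{"type":"number"},"dy":{"type":"number"},"dz":{"type":"number"},"rx":{"type":"number"},"ry":{"type":"number"},"rz":{"type":"number"}}}},"jaw":{"type":"number"},"newtons":{"type":"number"}},"required":["deltas"]}

```bash
mkdir -p pics
cat > h.py <<'E'
import numpy as np, cv2
from scipy.spatial.transform import Rotation as R
from bench import r
def grab(n):
    f=r.grab_frame(n); np.savez(f'/tmp/{n}.npz',**{k:np.asarray(v) for k,v in f.items()}); return f
def load(n): return dict(np.load(f'/tmp/{n}.npz'))
def cloud(f):
    z=f['z_map']; h,w=z.shape; fl=h/2/np.tan(np.radians(float(f['vertical_fov']))/2)
    o=np.asarray(f['orientation']); M=R.from_rotvec(o).as_matrix() if o.size==3 else o
    v,u=np.mgrid[:h,:w]
    P=np.stack([(u-f['cx'])/fl*z,(v-f['cy'])/fl*z,z],-1)@M.T+np.asarray(f['xyz'])
    P[z==0]=np.nan; return P
E
python3 - <<'E'
from h import *
for n in('top','side'):
    f=grab(n); cv2.imwrite(f'pics/{n}1.png',f['frame']); print(n,f['xyz'],f['orientation'],f['vertical_fov'],f['cx'],f['cy'])
print(r.get_obs())
E
```

```text
top [ 0.23233909 -0.12061908  1.36054933] [-2.06631497  2.15660311 -0.23689518] 43.31085562900897 276.5442857436123 206.2685197831162
side [0.49448656 0.75361472 0.54214434] [-0.03056065  2.67736574 -1.63463509] 53.58308138344206 280.26211477371635 211.05044999750118
{'clock': 0.1, 'joints': array([-1.21511714,  0.4777444 ,  0.02236393,  1.55634375, -0.01149264,
        1.10932401, -0.08310654]), 'qvel': array([-0.00032307, -0.0009184 ,  0.00054066, -0.00215544, -0.00051587,
        0.0007359 ,  0.00162563]), 'tau': array([ 5.17647219e-03, -5.97760391e+01,  1.61399178e+00, -2.81958371e+01,
        1.28871875e-02,  5.02173658e-03, -5.79209683e-06]), 'tcp_pos': array([0.3017385 , 0.60322175, 0.24140901]), 'orientation': array([-7.21936505e-01, -3.05725860e+00,  2.62664744e-03]), 'contact_force': array([-0.22759818, -0.17959121, -0.32157037]), 'moment': array([-0.01035451, -0.03412183,  0.04178104]), 'gripper_force': 0.0, 'grip_width': 0.0858304731322196}
```

View pics/top1.png

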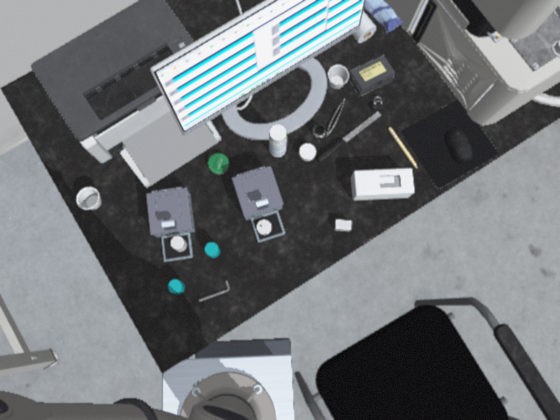

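View pics/side1.png

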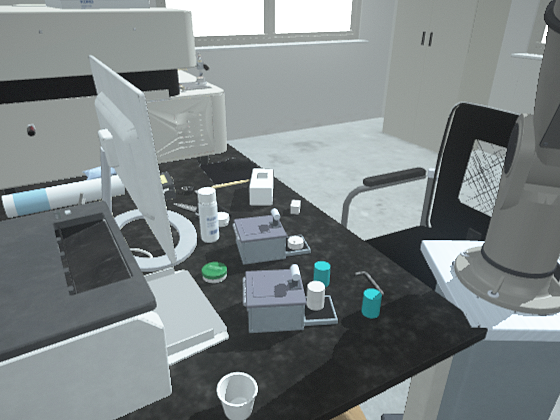

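The top view shows two grey boxes: the left one at (170,210) with its handle at (168,224) and sample at (178,243), and the right one at (258,190) with its sample at (264,227). In the side view, the white sample at (316,295) in front of the near (left) box looks tall, and the one at (295,243) in front of the far box looks flat. The turquoise cylinders at (322,272) and (371,303) are look-alikes and not on a ledge. I'll confirm with one crop and with depth.

Run:
```python
from h import *
s=load('side'); t=load('top'); 
cv2.imwrite('pics/c1.png',cv2.resize(s['frame'][190:350,200:400],None,fx=4,fy=3.75,interpolation=cv2.INTER_CUBIC)[:600,:800])
cv2.imwrite('pics/c2.png',cv2.resize(t['frame'][175:275,135:295],None,fx=5,fy=5,interpolation=cv2.INTER_CUBIC))
P=cloud(t);S=cloud(s)
for u,v in[(168,224),(178,243),(160,200),(185,200),(262,203),(264,227),(258,180),(177,286),(212,249)]: print('t',u,v,P[v,u].round(4))
for u,v in[(296,275),(316,285),(316,295),(276,215),(295,239),(270,280),(322,265),(371,292)]: print('s',u,v,S[v,u].round(4))
# top-face points from both clouds: lid height 68mm
for n,C in(('t',P),('s',S)):
    for nm,x0,x1,y0,y1 in(('L',.45,.9,.05,.5),('R',.45,.9,-.3,.05)):
        pass
    m=(abs(C[...,2]-.068)<.005)
    lab,k=cv2.connectedComponents(m.astype(np.uint8))[::-1]
    for i in range(1,k):
        q=C[lab==i]
        if len(q)>300:
            rc=cv2.minAreaRect((q[:,:2]*1000).astype(np.float32)); print(n,len(q),rc,q[:,2].mean())
```

```text
t 168 224 [0.4731 0.1255 0.1056]
t 178 243 [0.4335 0.1103 0.0562]
t 160 200 [0.5421 0.1527 0.0689]
t 185 200 [0.5386 0.0896 0.0725]
t 262 203 [ 0.5154 -0.1027  0.1055]
t 264 227 [ 0.4703 -0.1043  0.0253]
t 258 180 [ 0.5828 -0.0943  0.0715]
t 177 286 [0.3284 0.1149 0.0467]
t 212 249 [0.4162 0.0273 0.0468]
s 296 275 [0.4751 0.1434 0.1004]
s 316 285 [0.4354 0.1105 0.054 ]
s 316 295 [0.4361 0.1297 0.0454]
s 276 215 [ 0.5174 -0.0858  0.1005]
s 295 239 [ 0.4721 -0.106   0.0255]
s 270 280 [0.5229 0.1163 0.0683]
s 322 265 [0.4175 0.0274 0.0431]
s 371 292 [0.3309 0.1176 0.0452]
t 324 ((1036.0927734375, -455.4552001953125), (120.80696868896484, 57.731048583984375), 29.63309097290039) 0.06826625037231326
t 1498 ((557.6455688476562, -90.44254302978516), (110.50955200195312, 104.06464385986328), 15.693780899047852) 0.06839594271400319
t 1543 ((516.3250732421875, 131.6975860595703), (111.15779876708984, 104.46295928955078), 6.1670331954956055) 0.06868071048692238
s 399 ((1188.8109130859375, -376.3377990722656), (270.1471252441406, 60.08958053588867), 25.863168716430664) 0.06814189426074037
s 1007 ((558.0631713867188, -87.55422973632812), (109.47955322265625, 106.3377685546875), 15.227296829223633) 0.06692302273769536
s 318 ((22.075870513916016, 37.2630729675293), (62.25147247314453, 135.3766326904297), 59.41437530517578) 0.06809024116219377
s 1962 ((516.6974487304688, 132.71302795410156), (110.32402801513672, 107.74990844726562), 6.500255584716797) 0.06726862056215296
s 783 ((738.3975830078125, 369.08660888671875), (180.74571228027344, 5.128086090087891), 31.82854461669922) 0.06808824657294678
```

View pics/c1.png

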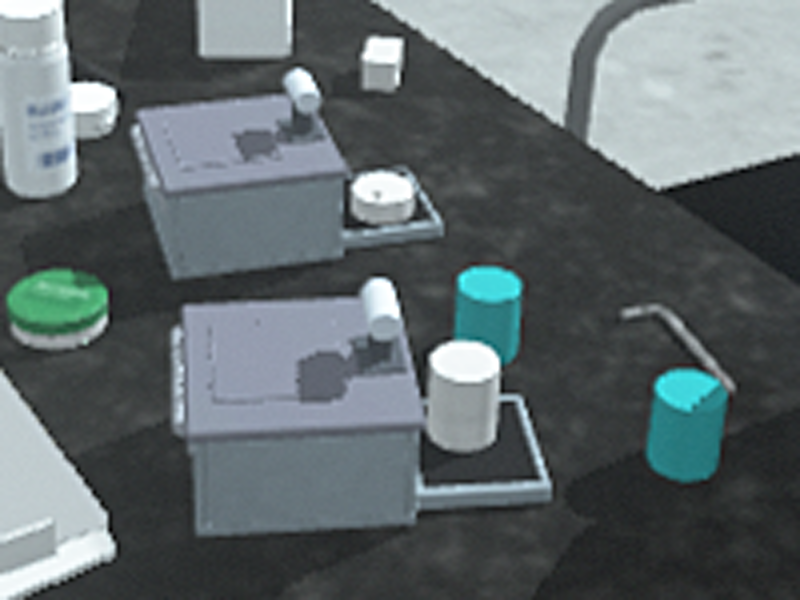

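View pics/c2.png

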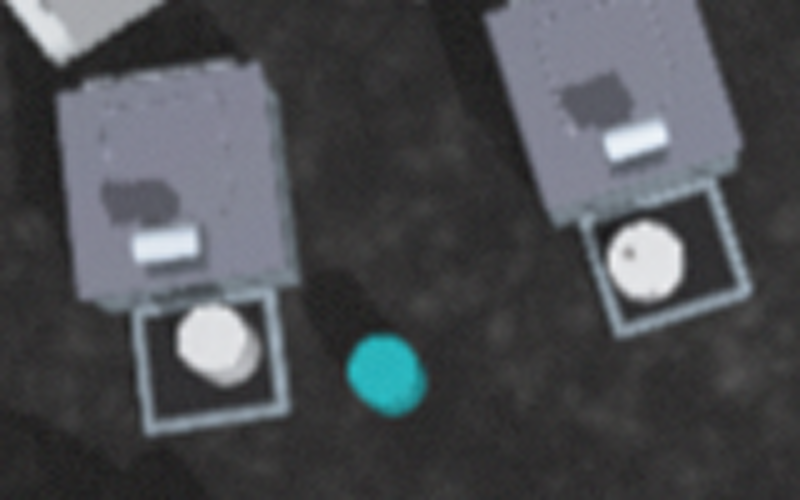

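The crops confirm it. The white 45 mm sample is on the left box's ledge (top at about 55 mm), the flat one (top at 25 mm) is on the right ledge, and the turquoise ones stand on the bench. The target is the left lid.

Run:
```python
from h import *
for n in('top','side'):
    C=cloud(load(n)); m=(C[...,2]>.088)&(C[...,2]<.112)&(abs(C[...,0]-.475)<.03)&(abs(C[...,1]-.126)<.04)
    q=C[m]; print(n,len(q),q.mean(0),cv2.minAreaRect((q[:,:2]*1000).astype(np.float32)))
o=r.get_obs(); M=R.from_rotvec(o['orientation']).as_matrix(); print(M.round(3))
c=np.array([.5165,.132]);a=np.radians(6.3);print('lid',c,np.cos(a),np.sin(a))
# obstacles tall near path
C=cloud(load('top')); q=C[(C[...,2]>.13)&(C[...,0]<.75)&(C[...,0]>.25)&(abs(C[...,1])<.7)]
for lo in(.13,.2,.3,.5): 
    k=q[q[:,2]>lo]; print(lo,len(k),k.min(0) if len(k) else'', k.max(0) if len(k) else '')
```

```text
top 84 [0.47541526 0.12676505 0.101709  ] ((476.18756103515625, 127.14422607421875), (16.574113845825195, 30.523906707763672), 5.663154602050781)
side 125 [0.47691451 0.13369409 0.09897712] ((477.3812561035156, 129.43115234375), (15.053648948669434, 30.86919403076172), 10.405339241027832)
[[-0.894  0.447 -0.001]
 [ 0.447  0.894 -0.002]
 [-0.    -0.002 -1.   ]]
lid [0.5165 0.132 ] 0.9939609554551797 0.10973431109104527
0.13 5509 [ 0.66073862 -0.69999327  0.13000344] [0.74999406 0.37364374 0.414351  ]
0.2 2498 [ 0.70755897 -0.69999327  0.20009872] [0.74999406 0.10255551 0.414351  ]
0.3 1105 [0.71240834 0.02897852 0.30016093] [0.74999406 0.10255551 0.414351  ]
0.5 0
```

Call:
send_rows(
  deltas=[
    {"dx": 13,"dy": -36,"rz": 2.5},
    {"dx": 26,"dy": -73,"rz": 5},
    {"dx": 40,"dy": -110,"rz": 7.5},
    {"dx": 53,"dy": -146,"rz": 10},
    {"dx": 67,"dy": -183,"rz": 12.5},
  ],
  jaw=65,
  newtons=40,
)

```text
$.deltas[0]: bad value
```

Call:
send_rows(
  deltas=[
    {"dx": 13,"dy": -36,"rz": 2.5},
    {"dx": 26,"dy": -73,"rz": 5},
    {"dx": 40,"dy": -110,"rz": 7.5},
    {"dx": 53,"dy": -146,"rz": 10},
    {"dx": 67,"dy": -183,"rz": 12.5},
  ],
)

```text
$.deltas[0]: bad value
```

Call:
send_rows(
  deltas=[
    {"dx": 13,"dy": -36,"dz": -10,"rz": 2.5},
    {"dx": 26,"dy": -73,"dz": -20,"rz": 5},
    {"dx": 40,"dy": -109,"dz": -30,"rz": 7.5},
    {"dx": 40,"dy": -109,"dz": -40,"rz": 8},
    {"dx": 40,"dy": -109,"dz": -40,"rz": 8},
  ],
)

```text
$.deltas[0]: bad value
```

Call:
send_rows(
  deltas=[
    {"dx": 13,"dy": -36,"dz": 0,"rx": 0,"ry": 0,"rz": 2.5},
    {"dx": 26,"dy": -73,"dz": 0,"rx": 0,"ry": 0,"rz": 5},
    {"dx": 40,"dy": -110,"dz": 0,"rx": 0,"ry": 0,"rz": 7.5},
    {"dx": 53,"dy": -146,"dz": 0,"rx": 0,"ry": 0,"rz": 10},
    {"dx": 67,"dy": -183,"dz": 0,"rx": 0,"ry": 0,"rz": 12.5},
  ],
  jaw=65,
  newtons=40,
)

```text
clock: 0.52
tcp_pos: [0.369, 0.4188, 0.2419]
orientation: [-0.381, -3.118, 0.001]
contact_force: [0.9, 0.2, 0.2]
grip_width: 0.065
gripper_force: 0.0
```

Call:
send_rows(
  deltas=[
    {"dx": 13,"dy": -36,"dz": 0,"rx": 0,"ry": 0,"rz": 2.5},
    {"dx": 26,"dy": -73,"dz": 0,"rx": 0,"ry": 0,"rz": 5},
    {"dx": 40,"dy": -110,"dz": 0,"rx": 0,"ry": 0,"rz": 7.5},
    {"dx": 53,"dy": -146,"dz": 0,"rx": 0,"ry": 0,"rz": 10},
    {"dx": 67,"dy": -183,"dz": 0,"rx": 0,"ry": 0,"rz": 12.5},
  ],
)

```text
clock: 0.93
tcp_pos: [0.4359, 0.2358, 0.2422]
orientation: [-0.039, -3.141, 0.0]
contact_force: [0.0, 0.8, -0.1]
grip_width: 0.065
gripper_force: 0.0
```

Call:
send_rows(
  deltas=[
    {"dx": 13,"dy": -36,"dz": -10,"rx": 0,"ry": 0,"rz": 2.5},
    {"dx": 26,"dy": -73,"dz": -20,"rx": 0,"ry": 0,"rz": 5},
    {"dx": 40,"dy": -109,"dz": -30,"rx": 0,"ry": 0,"rz": 7.5},
    {"dx": 40,"dy": -109,"dz": -40,"rx": 0,"ry": 0,"rz": 8},
    {"dx": 40,"dy": -109,"dz": -40,"rx": 0,"ry": 0,"rz": 8},
  ],
)

```text
clock: 1.35
tcp_pos: [0.4753, 0.1257, 0.2004]
orientation: [0.168, -3.134, 0.003]
contact_force: [-0.9, 0.7, 0.4]
grip_width: 0.0649
gripper_force: 0.0
```

Run:
```python
from h import *
f=grab('side'); cv2.imwrite('pics/s2.png',cv2.resize(f['frame'][150:350,180:440],None,fx=3,fy=3,interpolation=cv2.INTER_CUBIC))
o=r.get_obs(); print(o['tcp_pos'],R.from_rotvec(o['orientation']).as_matrix().round(3),o['joints'].round(2))
```

```text
[0.47521579 0.12788453 0.20133057] [[-0.994 -0.109 -0.002]
 [-0.109  0.994 -0.001]
 [ 0.003 -0.001 -1.   ]] [-0.51  0.23  0.14  2.03 -0.04  0.89  1.33]
```

View pics/s2.png

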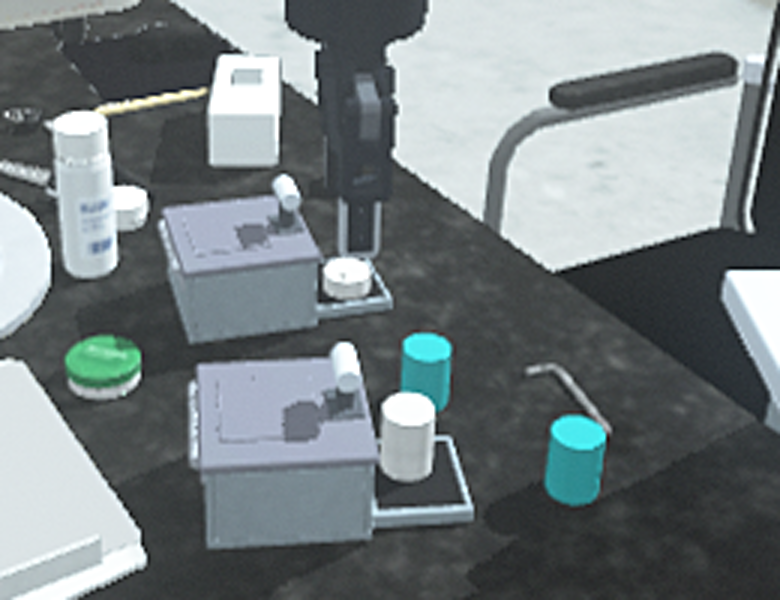

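The gripper hangs above the left handle (handle at crop (345,365)), aligned and clear of the sample. Now I'll lower and close.

Call:
send_rows(
  deltas=[
    {"dx": 1,"dy": 0,"dz": -30,"rx": 0,"ry": 0,"rz": 0},
    {"dx": 1,"dy": 0,"dz": -60,"rx": 0,"ry": 0,"rz": 0},
    {"dx": 1,"dy": 0,"dz": -90,"rx": 0,"ry": 0,"rz": 0},
    {"dx": 1,"dy": 0,"dz": -111,"rx": 0,"ry": 0,"rz": 0},
    {"dx": 1,"dy": 0,"dz": -111,"rx": 0,"ry": 0,"rz": 0},
  ],
)

```text
clock: 1.82
tcp_pos: [0.474, 0.1299, 0.0881]
orientation: [0.18, -3.13, 0.002]
contact_force: [0.2, 0.2, 0.5]
grip_width: 0.0646
gripper_force: 0.0
```

Run:
```python
from h import *
f=grab('side'); cv2.imwrite('pics/s3.png',cv2.resize(f['frame'][200:350,220:420],None,fx=4,fy=4,interpolation=cv2.INTER_CUBIC))
o=r.get_obs(); print(o['tcp_pos'],o['contact_force'])
```

```text
[0.47533058 0.12999354 0.09015622] [ 0.40538421 -0.88031818 -0.62001593]
```

View pics/s3.png

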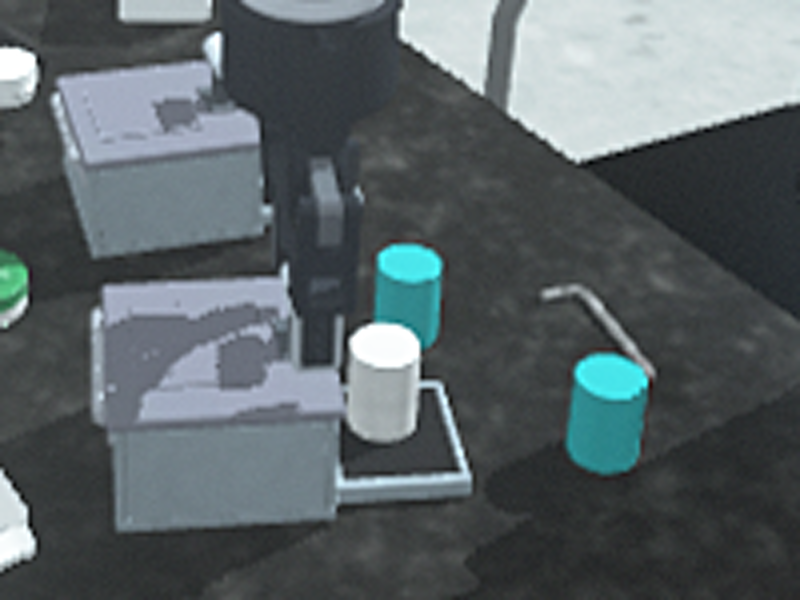

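Run:
```python
from h import *
C=cloud(load('side'))
for v in(276,284,290): print([(u,C[v,u].round(3).tolist()) for u in range(288,310,3)])
print(C[268,291],C[270,291])
```

```text
[(288, [0.489, 0.101, 0.067]), (291, [0.483, 0.101, 0.067]), (294, [0.48, 0.196, 0.136]), (297, [0.475, 0.196, 0.136]), (300, [0.47, 0.193, 0.135]), (303, [0.465, 0.195, 0.136]), (306, [0.46, 0.195, 0.136]), (309, [0.455, 0.191, 0.133])]
[(288, [0.489, 0.125, 0.067]), (291, [0.483, 0.129, 0.069]), (294, [0.479, 0.173, 0.103]), (297, [0.474, 0.176, 0.105]), (300, [0.469, 0.177, 0.106]), (303, [0.464, 0.177, 0.106]), (306, [0.45, 0.037, 0.0]), (309, [0.449, 0.108, 0.055])]
[(288, [0.489, 0.144, 0.068]), (291, [0.483, 0.144, 0.067]), (294, [0.479, 0.171, 0.088]), (297, [0.474, 0.181, 0.096]), (300, [0.469, 0.178, 0.094]), (303, [0.463, 0.175, 0.092]), (306, [0.45, 0.053, -0.003]), (309, [0.449, 0.121, 0.05])]
[0.48392628 0.11883282 0.09819289] [0.48395998 0.1256703  0.09855034]
```

Call:
send_rows(
  deltas=[
    {"dx": 1,"dy": 0,"dz": 0,"rx": 0,"ry": 0,"rz": 0},
    {"dx": 1,"dy": 0,"dz": 0,"rx": 0,"ry": 0,"rz": 0},
    {"dx": 1,"dy": 0,"dz": 0,"rx": 0,"ry": 0,"rz": 0},
    {"dx": 1,"dy": 0,"dz": 0,"rx": 0,"ry": 0,"rz": 0},
    {"dx": 1,"dy": 0,"dz": 0,"rx": 0,"ry": 0,"rz": 0},
  ],
  jaw=15,
  newtons=50,
)

```text
clock: 2.28
tcp_pos: [0.4795, 0.1264, 0.0934]
orientation: [-0.173, 3.134, -0.003]
contact_force: [-0.2, -7.9, 8.7]
grip_width: 0.029
gripper_force: 49.4
```

Call:
send_rows(
  deltas=[
    {"dx": 0,"dy": 0,"dz": 0,"rx": 0,"ry": 0,"rz": 0},
    {"dx": 0,"dy": 0,"dz": 0,"rx": 0,"ry": 0,"rz": 0},
    {"dx": 0,"dy": 0,"dz": 0,"rx": 0,"ry": 0,"rz": 0},
  ],
)

```text
clock: 2.53
tcp_pos: [0.4795, 0.1264, 0.0934]
orientation: [-0.173, 3.134, -0.003]
contact_force: [-0.2, -7.5, 8.2]
grip_width: 0.0287
gripper_force: 49.4
```

Call:
send_rows(
  deltas=[
    {"dx": 1,"dy": -1,"dz": 4,"rx": 0,"ry": 0,"rz": 0},
    {"dx": 2,"dy": -2,"dz": 8,"rx": 0,"ry": 1,"rz": 0},
    {"dx": 4,"dy": -2,"dz": 11,"rx": 0,"ry": 2,"rz": 0},
    {"dx": 6,"dy": -2,"dz": 15,"rx": 0,"ry": 3,"rz": 0},
    {"dx": 8,"dy": -2,"dz": 18,"rx": -0.5,"ry": 4,"rz": 0},
  ],
)

```text
clock: 2.95
tcp_pos: [0.4877, 0.1271, 0.1105]
orientation: [0.171, -3.07, 0.005]
contact_force: [4.3, 1.8, -10.9]
grip_width: 0.0286
gripper_force: 50.3
```

Call:
send_rows(
  deltas=[
    {"dx": 4,"dy": 0,"dz": 6,"rx": 0,"ry": 2,"rz": 0},
    {"dx": 8,"dy": 1,"dz": 12,"rx": 0,"ry": 3,"rz": 0},
    {"dx": 13,"dy": 1,"dz": 17,"rx": 0,"ry": 5,"rz": 0},
    {"dx": 17,"dy": 2,"dz": 21,"rx": 0,"ry": 6,"rz": 0},
    {"dx": 22,"dy": 2,"dz": 26,"rx": -1,"ry": 8,"rz": 0},
  ],
)

```text
clock: 3.37
tcp_pos: [0.5087, 0.1293, 0.1354]
orientation: [0.163, -2.928, 0.019]
contact_force: [7.7, 4.2, -21.5]
grip_width: 0.0287
gripper_force: 51.3
```

Call:
send_rows(
  deltas=[
    {"dx": 7,"dy": 1,"dz": 5,"rx": 0,"ry": 2,"rz": 0},
    {"dx": 14,"dy": 1,"dz": 9,"rx": 0,"ry": 4,"rz": 0},
    {"dx": 20,"dy": 2,"dz": 12,"rx": -0.5,"ry": 6,"rz": 0},
    {"dx": 26,"dy": 3,"dz": 15,"rx": -1,"ry": 8,"rz": 0},
    {"dx": 26,"dy": 3,"dz": 15,"rx": -1,"ry": 8,"rz": 0},
  ],
)

```text
clock: 3.78
tcp_pos: [0.534, 0.1322, 0.1499]
orientation: [0.156, -2.783, 0.034]
contact_force: [-2.8, 0.9, -9.1]
grip_width: 0.0286
gripper_force: 51.1
```

Run:
```python
from h import *
f=grab('side'); cv2.imwrite('pics/s4.png',cv2.resize(f['frame'][180:350,200:420],None,fx=3.5,fy=3.5,interpolation=cv2.INTER_CUBIC))
o=r.get_obs(); print(o['tcp_pos'],o['contact_force'],o['joints'].round(2)); C=cloud(f)
# lid plane: points in box frame
a=np.radians(6.3); ax=np.array([np.cos(a),np.sin(a)]); h=np.array([.476,.128])+.092*ax
d=C[...,:2]-h; X=d@ax; Y=d@np.array([-ax[1],ax[0]]); Z=C[...,2]
m=(X>-.09)&(X<0)&(Y>.025)&(Y<.052)&(Z>.066)&(Z<.15)
q=np.c_[X[m],Z[m]]; print(len(q)); 
for lo in np.arange(-.09,0,.01):
    k=q[(q[:,0]>=lo)&(q[:,0]<lo+.01)]
    if len(k): print(round(lo,3),len(k),np.median(k,0).round(4))
```

```text
[0.53354305 0.13211699 0.14977098] [ -1.85682762   1.2698309  -10.38812174] [-0.41  0.57  0.13  1.7  -0.13  1.23  1.46]
560
-0.08 6 [-0.0706  0.1388]
-0.07 71 [-0.0647  0.138 ]
-0.06 79 [-0.0548  0.1284]
-0.05 80 [-0.0449  0.1177]
-0.04 94 [-0.0349  0.1083]
-0.03 83 [-0.0254  0.0979]
-0.02 74 [-0.0151  0.0865]
-0.01 73 [-0.0056  0.0769]
```

View pics/s4.png

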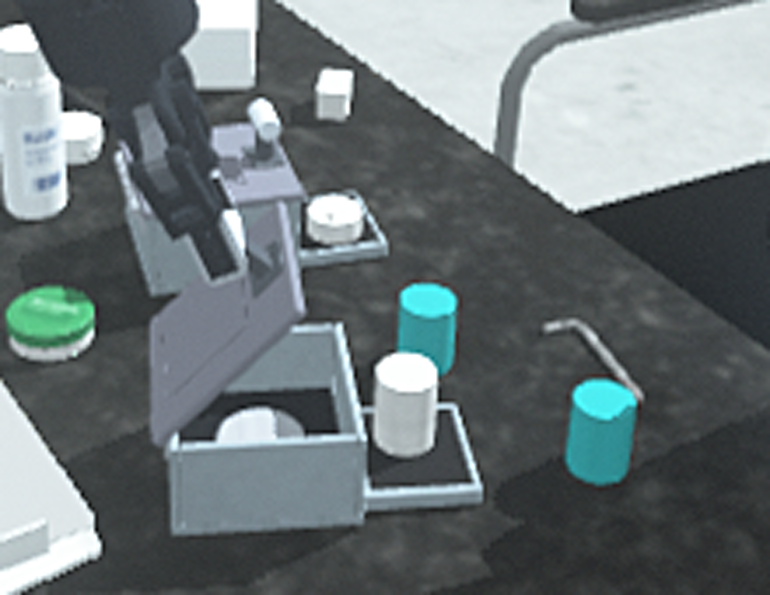

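The left lid is open with the handle pinched at crop (232,235). The samples and the right lid haven't moved. The lid slope measures about 46°, so I'll add a few degrees.

Call:
send_rows(
  deltas=[
    {"dx": 3,"dy": 0,"dz": 1,"rx": 0,"ry": 1,"rz": 0},
    {"dx": 6,"dy": 1,"dz": 2.5,"rx": 0,"ry": 3,"rz": 0},
    {"dx": 6,"dy": 1,"dz": 2.5,"rx": 0,"ry": 3,"rz": 0},
    {"dx": 6,"dy": 1,"dz": 2.5,"rx": 0,"ry": 3,"rz": 0},
    {"dx": 6,"dy": 1,"dz": 2.5,"rx": 0,"ry": 3,"rz": 0},
  ],
)

```text
clock: 4.25
tcp_pos: [0.5394, 0.1327, 0.152]
orientation: [0.155, -2.734, 0.03]
contact_force: [-0.2, 1.4, -21.5]
grip_width: 0.0284
gripper_force: 51.8
```

Call:
send_rows(
  deltas=[
    {"dx": 0,"dy": 0,"dz": 0,"rx": 0,"ry": 0,"rz": 0},
    {"dx": 0,"dy": 0,"dz": 0,"rx": 0,"ry": 0,"rz": 0},
    {"dx": 0,"dy": 0,"dz": 0,"rx": 0,"ry": 0,"rz": 0},
    {"dx": 0,"dy": 0,"dz": 0,"rx": 0,"ry": 0,"rz": 0},
    {"dx": 0,"dy": 0,"dz": 0,"rx": 0,"ry": 0,"rz": 0},
  ],
)

```text
clock: 4.67
tcp_pos: [0.54, 0.1328, 0.1524]
orientation: [0.155, -2.734, 0.029]
contact_force: [0.5, 2.0, -25.4]
grip_width: 0.0284
gripper_force: 51.3
```

Run:
```python
from h import *
for i in range(2):
    f=grab('side'); o=r.get_obs(); print(o['tcp_pos'],o['contact_force'],o['gripper_force']); C=cloud(f)
    a=np.radians(6.3); ax=np.array([np.cos(a),np.sin(a)]); h=np.array([.476,.128])+.092*ax
    d=C[...,:2]-h; X=d@ax; Y=d@np.array([-ax[1],ax[0]]); Z=C[...,2]
    m=(X>-.06)&(X<0)&(Y>.025)&(Y<.049)&(Z>.07)&(Z<.15)
    v=cv2.fitLine(np.c_[X[m],Z[m]].astype(np.float32),cv2.DIST_HUBER,0,.001,.001).ravel(); print(np.degrees(np.arctan(-v[1]/v[0])))
```

```text
[0.54005049 0.13282529 0.15239817] [  0.52108549   2.97327796 -24.61146428] 51.331257820129395
50.179043
[0.5400619  0.13280193 0.15239327] [  2.04062675   1.84331932 -24.76901246] 51.3303405046463
50.20086
```

```bash
python3 -c "
from bench import r
print(r.hand_in())"
```

```text
the job is handed in; nothing more can be done
None
```

I handed the job in with the left box's lid, the one with the taller sample in front of it, held still by the gripper at about 50° open. In the last picture, taken just before a final 4° lift, the right box was shut and both samples were in place; no verdict came back.

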